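# Hook the fan light open

### The arm

A 6-joint arm with a two-finger parallel gripper is mounted at the origin on the work surface. World frame = base frame: x ahead of the robot, y to its left, z up, the work surface at z = 0. Lengths are in mm, angles in degrees, forces in N, time in s.
With the tool pointing down it reaches from about 350 to 850 mm from the base axis. Payload 8.1 kg.
Tool frame: the origin (TCP) lies at the very end of the fingers, on their centre line; the grasp point (between the pads) lies 19 mm behind it; z points along the fingers, y is the line along which they close (so a half turn about z gives the same grasp; the last joint's range is limited). The gripper opens to 85 mm and grips with 20 to 120 N. Pads are 22 mm wide; open, the fingers measure 114 mm over their backs; the gripper's body (76 mm by 85 mm) begins 54 mm behind the grasp point. The pads swing forward as they close: fully open they stand 13 mm farther back than shut.
Start: joints at [-73.19, 7.471, 85.268, -0, 87.261, -4.893], TCP at [221.903, -557.462, 231.292] pointing down, gripper open.
Joint ranges: [-169.43, 169.43], [-51.17, 129.36], [1.28, 143.12], [-76.62, 256.62], [0, 156.53], [-152.29, 152.29]. Speed limits (degrees/s): [136.94, 136.94, 159.86, 180, 180, 180].

### API

Orientations are given as [roll, pitch, yaw] about the fixed x, y, z axes, in that order (R = Rz(yaw) Ry(pitch) Rx(roll)).
In Python, from bench import r gives the robot as it stands.
- The arm moves only by the shell command python3 -m jog 'ROWS' [FORCE]. ROWS is JSON, a list of rows, each a list of 7 numbers: the turn, a rotation vector about the tool's x, y, z in degrees, then the shift along the tool's x, y, z in mm, then the closure, from -1 (fully open) to 1 (shut), so that 0 is half open. A call has 1 to 5 rows; each row shifts and turns the commanded pose from where the row before left it, along the tool's axes as they then stand; what a row does not reach is not made up. A row lasts 1/10 s, in which the tool goes at most 50 mm and 8.59 degrees, less where a joint would pass 70% of its speed; a pose out of reach is approached as far as the arm can. A call is refused whole if a number of a shift passes 50 or a number of a turn 8.59, either way. A call with a gripper value outside its range is refused whole. The fingers move at their own pace and stop on an object; FORCE is the grip in N (left out, the last holds). Time passes only in rows, so rows that do not move let the fingers close. It gives the time, the measured TCP pose, the force, the opening and the grip force at its end, in the units of the state.
- r.sense(): the state, without advancing time (a new reading comes with each control period).
- r.snapshot(name): name is "scene" or "top" or "wrist"; returns a dict with "pixels" (420x560x3 uint8, red, green, blue), "fx", "fy", "cx", "cy" (pixels), "world_to_cam" (4x4, takes a point from world to camera coordinates); the wrist camera has in their place "hand_eye" (4x4, takes a point from camera to tool coordinates, whose origin is the TCP and whose axes are the flange's). Camera axes: x right, y up, looking along -z (the intrinsics and any distortion apply to the point x, -y, -z); pixel columns grow to the right and rows downward; lengths in mm; the calibration is good to about 2 mm. A picture is of the moment at which its call begins: read the wrist's pose just before it. There is no depth.
- r.hand_in(): hands the job in; it is judged then, once.
The state is a dict: "time": time; "joint_pos": joint angles; "qd": joint speeds; "joint_efforts": joint torques, N m; "tool_pos": TCP position; "tcp_rot": TCP orientation; "ft_force": force on the tool from outside, world axes, zero at the start; "wrist_torque": the same for the moment, N m; "finger_gap": finger opening in mm; "grip_force": force on a finger pad.
Only numpy, scipy, OpenCV 4.12 (cv2) and the standard library are available. Lean on these libraries where they do the work, as an engineer would, in place of code of your own. Each camera call takes 0.05 s, during which the arm holds its last target. There are 200 camera calls.

### The job

Pick up the short hook pole from the yellow tile ledge, drop its prong into the ring at the top of the little glazed fan light and draw the sash down towards you until its spring keeper catches and it comes up against the stop, so that it stays open by itself. Pull gently, touch the fan light and its casing with nothing but the pole, and never strain them with it. Then unhook the pole and lay it back flat on the ledge, prong hanging over the ledge's far edge as it was, leaving everything else where it stands.

Things in the scene. Friction and masses are not known exactly. Their poses are not given: they have to be found in the camera images.
- pole_grip (a point): Grip point of the hook pole (0.15 kg): middle of the width and height of its flat-sided wooden handle. Pole's x runs towards the hook, z up. Handle 18 mm wide (y), 28 mm high, from 120 mm behind this point to 50 mm ahead, underside 14 mm below it. An 8 mm steel rod goes on at this height to 140 mm ahead, where it turns straight down.
- prong_tip (a point): Lower end of the pole's prong: 8 mm round, straight down from the end of the rod, 140 mm ahead (x) and 42 mm below the pole's grip point (the rod's underside is 38 mm above it). The pole's axes.
- ring (a point): Centre of the steel ring on the sash's top rail: 26 mm clear inside, 5 mm wire, lying flat (axis upright) while the sash is shut. It is 27 mm in front of the sash's middle plane (20 mm off its face), 180 mm above the hinge line. Axes move with the sash: x into the casing, y along the hinge line, z up the sash.
- hinge (a point): Middle of the sash's hinge line, 55 mm above the table. Axes of the casing: x into the casing, away from the room, y along the hinge line, z up. The sash turns about the y axis, its top coming out to -x and down.
- hatch (a joint): Opening angle (rad) of the glazed white bottom-hung sash (180 mm wide, 187 mm tall, 14 mm thick): 0 shut, as it starts, growing as its top comes out and down. A light spring pulls it shut (1 to 3 N at the ring). It stays open only past its spring keeper, see sash_edge.
- sash_edge (a point): Point on the sash's left edge, 150 mm up from the hinge. Beside it a steel stay arm is clamped at an angle that differs each time and is not measured: its spring keeper is met between 0.32 and 0.72 rad. Pull at the ring rises to some 5 to 9 N, drops as it snaps over; 0.03 to 0.04 rad on is a solid stop. Over 18 N between pole and sash or casing does damage.
- vent: The fixed casing round the sash, with a white toggle switch panel on the wide pier left of the sash; origin on the table under the hinge line, x into the casing. Front face 10 to 15 mm behind the sash's middle plane, from 125 mm right (-y) to 229 mm left; 272 mm high. The stay arm stands beside the sash's left edge, y = 105 to 114 mm.
- ledge: Fixed block of yellow glazed tile, 160 mm (x) by 400 mm (y), top 45 mm above the table; origin at the centre of its underside. The pole lies on its top about along its x, about midway in y, handle on the tile, prong hanging over the far (+x) edge, grip point about 25 mm short of the middle in x.
- mug: Steel mug on the ledge, 72 mm across, 85 mm high; origin at the underside. Leave alone.
- bottle: Glass bottle with twist cap on the ledge, 54 mm across, 130 mm high; origin at the underside. Leave alone.
- comb: Black comb lying on the ledge, 140 by 27 by 5 mm. Leave alone.
- toothbrush: Orange toothbrush with its head in a slotted cap, lying on the ledge, 168 by 19 by 19 mm. Leave alone.
- soap: White soap dish with soap on the table in front of the sash, 85 by 115 by 29 mm; origin at the underside. Leave alone.
- jar: Jar on the table in front of the switch panel, 60 mm across, 70 mm high; origin at the underside. Leave alone.

How it is judged:
By the outcome, as a careful person would: the job done as asked, in the order asked, and still so for the second after the job is handed in, with the robot touching nothing.
It also fails if it takes over 72 s, if anything falls off the work surface, if the arm or the gripper's body presses on something with over 40 N, if the wrist force passes 120 N, or if a joint passes its speed limit or range.

## Working session

There is one attempt and no reset: what is moved stays moved. The work goes in short steps, Python scripts to look and compute and a shell command to move; the robot and the scene stay as the last step left them, time stands still between calls to the robot, and variables do not carry over. Pictures are saved under pics/ and viewed, at most 10 in all, crops included, and the job is handed in when it is done.

```bash
ls; mkdir -p pics; python3 - <<'E'
from bench import r
import cv2,json,numpy as np
s=r.sense();print(s)
for n in("scene","top"):
    d=r.snapshot(n);cv2.imwrite(f"pics/{n}0.png",d["pixels"][:,:,::-1])
    np.savez(f"{n}0.npz",**{k:v for k,v in d.items()})
    print(n,[(k,np.round(v,4).tolist()) for k,v in d.items() if k!="pixels"])
E
```

```text
pics
{'time': 0.0, 'joint_pos': array([-7.31888839e+01,  7.51540414e+00,  8.53284307e+01, -1.23953485e-03,
        8.72610431e+01, -4.89235571e+00]), 'qd': array([ 0.00779394, -0.00994305,  0.04062007,  0.04481673,  0.05227861,
       -0.0161205 ]), 'joint_efforts': array([ 5.98380357e-04, -5.69389808e+01, -5.00555634e+01, -2.62150215e-04,
        1.48413889e-02, -1.44993624e-05]), 'tool_pos': array([ 221.74531976, -556.93915467,  230.2494713 ]), 'tcp_rot': array([-1.79895399e+02, -7.71090498e-03,  2.17035251e+01]), 'ft_force': array([ 0.26264999,  0.38984911, -0.30179685]), 'wrist_torque': array([ 0.00174661, -0.008676  , -0.01353096]), 'grip_force': 0.0, 'finger_gap': 85.14314783944437}
scene [('fx', 417.1153), ('fy', 417.1153), ('cx', 270.7398), ('cy', 215.0469), ('world_to_cam', [[0.7497, 0.6617, -0.0061, -400.278], [-0.6, 0.6837, 0.4155, 335.9557], [0.2791, -0.3078, 0.9096, -1457.7527], [0.0, 0.0, 0.0, 1.0]])]
top [('fx', 408.8104), ('fy', 408.8104), ('cx', 280.3361), ('cy', 206.1535), ('world_to_cam', [[0.0059, -0.9999, -0.016, -62.0156], [0.9861, 0.0032, 0.1662, -590.775], [-0.1661, -0.0168, 0.986, -1075.0606], [0.0, 0.0, 0.0, 1.0]])]
```

View pics/scene0.png

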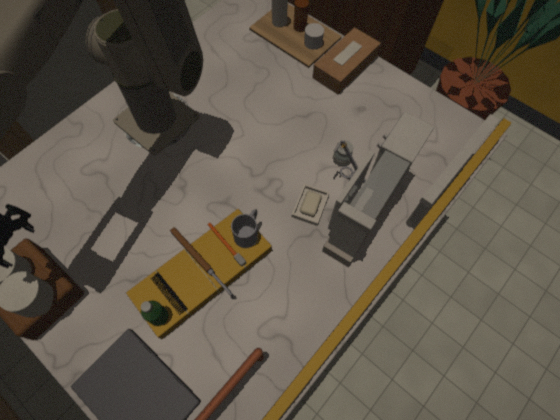

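View pics/top0.png

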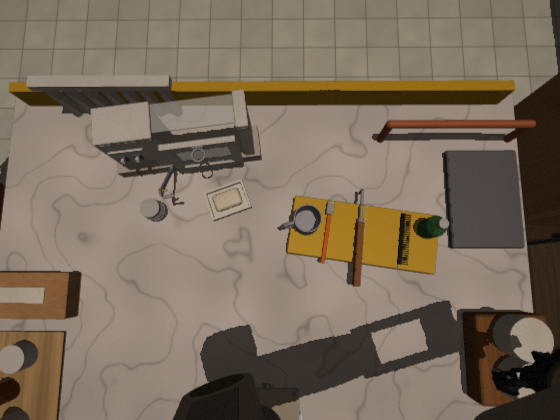

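The top view shows the pole at about (358,285)–(361,192), the ring near (198,154), and the ledge corners near (293,198), (440,215), (435,272) and (288,255). I'll enlarge the key areas.

```bash
cat > h.py <<'E'
import numpy as np,cv2
def load(n): return dict(np.load(n+".npz"))
def ray(d,u,v):
    W=d["world_to_cam"];R=W[:3,:3];c=-R.T@W[:3,3]
    q=np.array([(u-d["cx"])/d["fx"],-(v-d["cy"])/d["fy"],-1.]);return c,R.T@q
def plane(d,u,v,z):
    c,q=ray(d,u,v);return c+q*(z-c[2])/q[2]
def proj(d,p):
    W=d["world_to_cam"];q=W[:3,:3]@np.array(p,float)+W[:3,3]
    return np.array([d["cx"]+d["fx"]*q[0]/-q[2],d["cy"]+d["fy"]*-q[1]/-q[2]])
def tri(a,b):
    A=np.zeros((3,3));y=np.zeros(3);rs=[]
    for c,q in(a,b):
        q=q/np.linalg.norm(q);P=np.eye(3)-np.outer(q,q);A+=P;y+=P@c;rs.append((c,P))
    x=np.linalg.solve(A,y);return x,[np.linalg.norm(P@(x-c)) for c,P in rs]
E
python3 - <<'E'
import cv2,numpy as np
def g(im): return np.clip((im/255.)**.6*255,0,255).astype(np.uint8)
t=g(cv2.imread("pics/top0.png"));s=g(cv2.imread("pics/scene0.png"))
def crop(im,x,y,w,h,W,H): return cv2.resize(im[y:y+h,x:x+w],(W,H),interpolation=cv2.INTER_CUBIC)
a=crop(t,80,80,200,150,800,600);cv2.imwrite("pics/t_vent.png",a)
cv2.imwrite("pics/comp.png",np.vstack([np.hstack([crop(t,280,180,100,120,400,480)[:300],crop(s,310,100,133,100,400,300)]),
 np.hstack([crop(t,320,180,80,60,400,300),crop(s,160,215,120,90,400,300)])]))
E
```

```text
(no output)
```

View pics/t_vent.png

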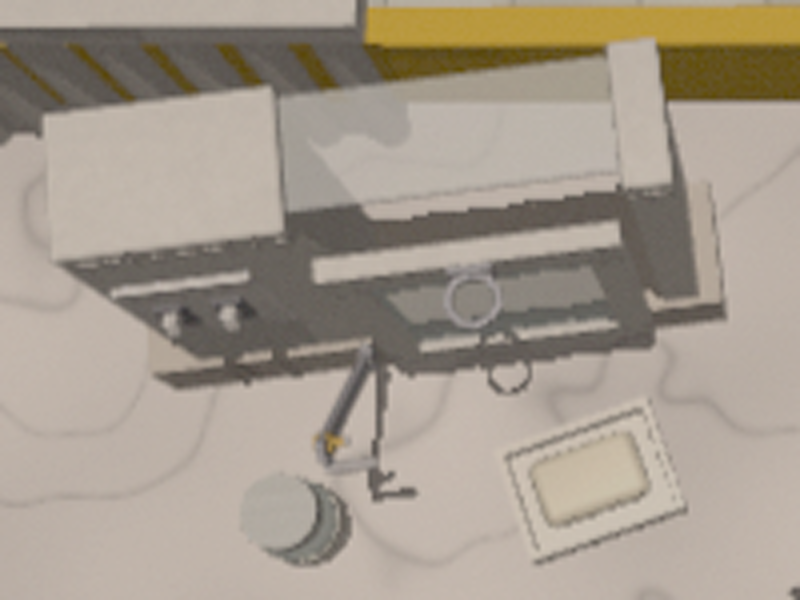

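View pics/comp.png

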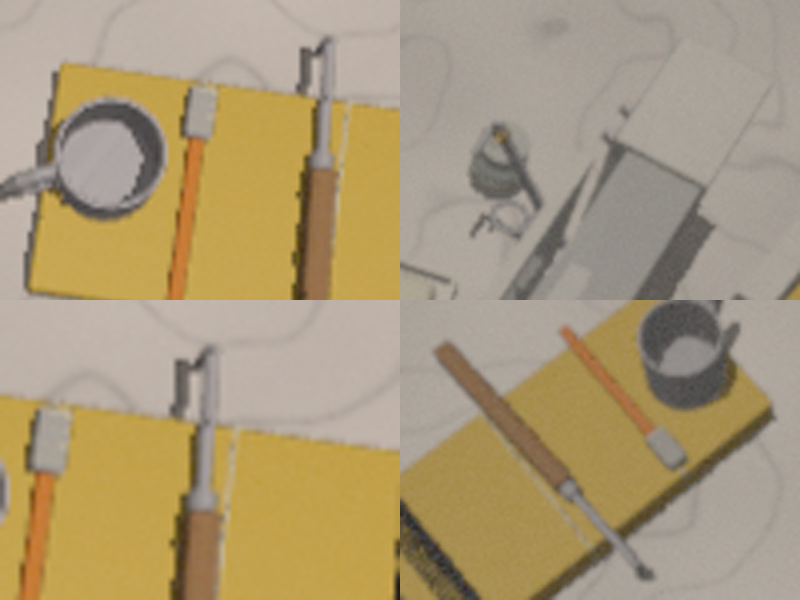

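The ring is at top pixel (198,155). The pier tops, the handle (top face about y 222–285) and the rod end (362,190) are all clear. Next I'll convert these to world points and cross-check them in the scene view.

```bash
python3 - <<'E'
from h import *
t=load("top0");s=load("scene0")
f=lambda x:np.round(x,1).tolist()
ring=plane(t,80+472/4-.4,80+299/4-.4,235);print("ring",f(ring),"scene px",f(proj(s,ring)))
C=lambda x,y,z:plane(t,80+x/4-.4,80+y/4-.4,z)
for n,x,y in[("Lfrontout",55,262),("Lfrontin",283,236),("Lback",45,115),("Rfrontin",620,192),("Rfrontout",672,185)]: print(n,f(C(x,y,272)))
for n,x,y in[("sashtopL front",313,283),("sashtopL back",312,260),("sash R front",620,246),("sash R back",618,222)]: print(n,f(C(x,y,242)))
# handle: brown mask, top view
def mask(d,lo,hi,box):
    h=cv2.cvtColor(d["pixels"],cv2.COLOR_RGB2HSV);m=cv2.inRange(h,lo,hi);z=np.zeros_like(m);x0,y0,x1,y1=box;z[y0:y1,x0:x1]=m[y0:y1,x0:x1];return z
px=t["pixels"];h=cv2.cvtColor(px,cv2.COLOR_RGB2HSV)
print("samples handle",h[250,357:364].tolist(),h[275,352:364].tolist())
for n,d,box in(("top",t,(345,215,375,295)),("scene",s,(165,222,222,280))):
    m=mask(d,(5,60,60),(16,170,255),box)
    k,l,st,ce=cv2.connectedComponentsWithStats(m);i=1+np.argmax(st[1:,4]);ys,xs=np.nonzero(l==i)
    rc=cv2.minAreaRect(np.c_[xs,ys].astype(np.float32));print(n,st[i],rc)
    P=[plane(d,*p,73) for p in cv2.boxPoints(rc)];print([f(p) for p in P],f(np.mean(P,0)))
# ledge outline
for n,d in(("top",t),("scene",s)):
    m=mask(d,(18,120,60),(28,255,255),(285,190,445,280) if n=="top" else (120,205,280,340))
    m=cv2.morphologyEx(m,cv2.MORPH_CLOSE,np.ones((15,15)))
    k,l,st,ce=cv2.connectedComponentsWithStats(m);i=1+np.argmax(st[1:,4]);ys,xs=np.nonzero(l==i)
    rc=cv2.minAreaRect(np.c_[xs,ys].astype(np.float32));P=[plane(d,*p,45) for p in cv2.boxPoints(rc)];print("ledge",n,[f(p) for p in P],f(np.mean(P,0)))
# rod end, z=45+14+4 top 63
print("rodend top",f(plane(t,320+211/5-.4,180+(348-300)/5-.4,59)),"scene",f(plane(s,160+(644-400)/400*120,215+(575-300)/300*90,59)))
print("rod start", f(plane(t,320+202/5-.4,180+(495-300)/5-.4,63)))
E
```

```text
ring [682.3, 132.4, 235.0] scene px [346.0, 171.3]
Lfrontout [692.6, 362.2, 272.0]
Lfrontin [708.1, 233.1, 272.0]
Lback [780.8, 375.3, 272.0]
Rfrontin [734.3, 42.0, 272.0]
Rfrontout [738.4, 12.5, 272.0]
sashtopL front [689.8, 224.3, 242.0]
sashtopL back [703.7, 225.7, 242.0]
sash R front [712.4, 45.2, 242.0]
sash R back [727.0, 46.8, 242.0]
samples handle [[13, 170, 105], [13, 171, 106], [12, 175, 108], [13, 178, 106], [13, 170, 108], [18, 190, 118], [20, 193, 169]] [[13, 78, 46], [13, 170, 36], [14, 183, 67], [13, 171, 103], [13, 173, 106], [13, 175, 109], [13, 172, 107], [13, 175, 108], [12, 124, 119], [14, 46, 150], [14, 47, 151], [12, 46, 151]]
top [353 264  10  23  62] ((359.37615966796875, 275.4128723144531), (6.704784393310547, 23.370962142944336), 16.699243545532227)
[[378.3, -249.2, 73.0], [436.0, -268.1, 73.0], [431.1, -284.7, 73.0], [373.5, -265.7, 73.0]] [404.7, -266.9, 73.0]
scene [170 227  42  44 340] ((190.25660705566406, 249.0980987548828), (55.900856018066406, 6.757246017456055), 47.48955154418945)
[[379.9, -268.7, 73.0], [380.2, -249.4, 73.0], [550.1, -265.3, 73.0], [549.0, -283.7, 73.0]] [464.8, -266.8, 73.0]
ledge top [[465.0, -75.5, 45.0], [625.5, -98.4, 45.0], [566.6, -502.2, 45.0], [409.7, -470.4, 45.0]] [516.7, -286.6, 45.0]
ledge scene [[412.6, -476.0, 45.0], [460.8, -65.4, 45.0], [630.6, -102.0, 45.0], [569.9, -492.2, 45.0]] [518.5, -283.9, 45.0]
rodend top [637.1, -282.0, 59.0] scene [649.8, -285.1, 59.0]
rod start [555.4, -274.2, 63.0]
```

```bash
python3 - <<'E'
from h import *
t=load("top0");s=load("scene0");f=lambda x:np.round(x,1).tolist()
h=cv2.cvtColor(t["pixels"],cv2.COLOR_RGB2HSV)
m=cv2.inRange(h,(9,100,85),(16,182,130));z=np.zeros_like(m);z[215:295,345:375]=m[215:295,345:375]
k,l,st,ce=cv2.connectedComponentsWithStats(z);i=1+np.argmax(st[1:,4]);ys,xs=np.nonzero(l==i)
rc=cv2.minAreaRect(np.c_[xs,ys].astype(np.float32));print(st[i],rc,[f(plane(t,*p,73)) for p in cv2.boxPoints(rc)])
P=np.array([plane(t,x,y,73) for x,y in zip(xs,ys)]);vx,vy,x0,y0=cv2.fitLine(P[:,:2].astype(np.float32),cv2.DIST_L2,0,.01,.01).ravel();print("top axis yaw",np.degrees(np.arctan(vy/vx)),"centre",x0,y0,"xrange",P[:,0].min(),P[:,0].max())
yaw=np.radians(21.7);
def rows(cur,yaw,tgt):
    d=np.array(tgt)-cur;c,s_=np.cos(yaw),np.sin(yaw);return [d[0]*c+d[1]*s_,d[0]*s_-d[1]*c,-d[2]]
print(f(rows(np.array([221.7,-556.9,230.2]),yaw,[499,-270,230])))
E
```

```text
[354 222  10  64 359] ((358.7721862792969, 253.5532684326172), (5.8825788497924805, 63.401119232177734), 3.945185899734497) [[380.0, -251.4, 73.0], [545.6, -267.0, 73.0], [544.6, -282.5, 73.0], [379.0, -266.6, 73.0]]
top axis yaw -5.3485665 centre 462.05234 -266.79196 xrange 379.9201427850642 544.900718846073
[363.7, -164.0, 0.2]
```

```bash
python3 -m jog '[[0,0,0,40.4,-18.2,0,-0.2],[0,0,0,40.4,-18.2,0,-0.2],[0,0,0,40.4,-18.2,0,-0.2],[0,0,0,40.4,-18.2,0,-0.2],[0,0,0,40.4,-18.2,0,-0.2]]' 60; python3 -m jog '[[0,0,0,40.4,-18.2,0,-0.2],[0,0,0,40.4,-18.2,0,-0.2],[0,0,0,40.4,-18.2,0,-0.2],[0,0,0,40.4,-18.2,0,-0.2],[0,0,6.8,0,0,0,-0.2]]'; python3 -m jog '[[0,0,6.8,0,0,0,-0.2],[0,0,6.8,0,0,0,-0.2],[0,0,6.7,0,0,0,-0.2],[0,0,0,0,0,0,-0.2],[0,0,0,0,0,0,-0.2]]'; python3 - <<'E'
from bench import r
import cv2
s=r.sense();print(s["tool_pos"],s["tcp_rot"],s["finger_gap"])
d=r.snapshot("wrist");print({k:v for k,v in d.items() if k!="pixels"});cv2.imwrite("pics/w0.png",d["pixels"][:,:,::-1])
E
```

```text
time: 0.6
tool_pos: [376.7, -396.6, 230.8]
tcp_rot: [-180.0, 0.0, 21.7]
ft_force: [0.7, 0.4, -0.3]
finger_gap: 51.1
grip_force: 0.0
time: 1.1
tool_pos: [502.0, -266.4, 230.7]
tcp_rot: [-179.9, -0.1, 15.2]
ft_force: [-0.7, -1.0, 0.3]
finger_gap: 51.4
grip_force: 0.0
time: 1.6
tool_pos: [499.0, -270.7, 230.9]
tcp_rot: [-180.0, 0.0, -5.2]
ft_force: [0.1, 0.6, -0.1]
finger_gap: 51.3
grip_force: 0.0
[ 498.99427452 -270.69017003  230.92218978] [-1.79980768e+02  3.21512775e-02 -5.19680774e+00] 51.29244661929298
{'fx': 306.3181102103376, 'fy': 306.3181102103376, 'cx': 275.59361530795786, 'cy': 205.66407499730877, 'hand_eye': array([[ 5.25804058e-04,  9.64826485e-01,  2.62887007e-01,
         6.60756047e+01],
       [ 9.99999835e-01, -4.46630310e-04, -3.60927763e-04,
        -4.91610717e-01],
       [-2.30819359e-04,  2.62887153e-01, -9.64826560e-01,
        -1.43452641e+02],
       [ 0.00000000e+00,  0.00000000e+00,  0.00000000e+00,
         1.00000000e+00]])}
```

View pics/w0.png

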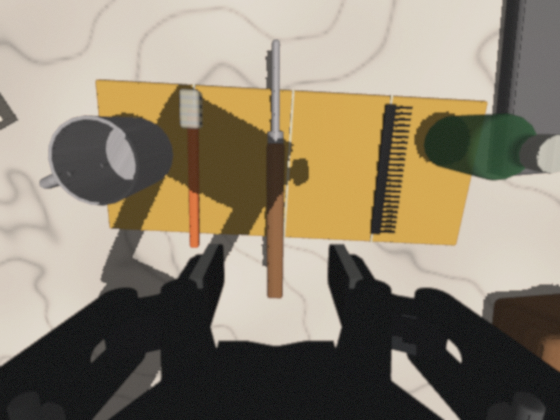

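The wrist view shows the handle centred between the fingers and aligned with them (columns 268–283, rows 140–297), with the rod end near (276,42). I'll check the position along the pole, then descend.

```bash
python3 - <<'E'
import numpy as np
H=np.array([[0,.964826,.262887,66.08],[1,-.000447,-.00036,-.49],[0,.262887,-.964827,-143.45]])
def p(u,v,z):
    q=np.array([(u-275.6)/306.32,-(v-205.66)/306.32,-1]);d=H[:,:3]@q;c=H[:,3];return c+d*((231-z)-c[2])/d[2]
for n,a in(("back",(275,297,73)),("front",(275,140,73)),("rod end",(276,41,63)),("ledge far edge",(276,88,45)),("near",(270,236,45))): print(n,p(*a).round(1))
E
```

```text
back [-121.2   -1.   158. ]
front [ 49.5  -1.  158. ]
rod end [ 1.381e+02 -1.000e-01  1.680e+02]
ledge far edge [ 99.4  -0.  186. ]
near [-59.7  -6.8 186. ]
```

```bash
python3 -m jog '[[0,0,0,0,0,45,-0.2],[0,0,0,0,0,45,-0.2],[0,0,0,0,0,45,-0.2],[0,0,0,0,0,25,-0.2],[0,0,0,0,0,10,-0.2]]'; python3 -m jog '[[0,0,0,0,0,6,-0.2],[0,0,0,0,0,4,-0.2],[0,0,0,0,0,0,-0.2],[0,0,0,0,0,0,-0.2]]'
```

```text
time: 2.15
tool_pos: [496.8, -269.3, 57.4]
tcp_rot: [-179.8, 0.3, -5.3]
ft_force: [1.1, -0.6, 0.3]
finger_gap: 51.2
grip_force: 0.0
time: 2.55
tool_pos: [500.2, -271.5, 52.9]
tcp_rot: [179.9, -0.1, -5.4]
ft_force: [-0.6, 0.3, 0.0]
finger_gap: 51.1
grip_force: 0.0
```

```bash
python3 -m jog '[[0,0,0,0,0,2,-0.2],[0,0,0,0,0,0,0.3],[0,0,0,0,0,0,1],[0,0,0,0,0,0,1],[0,0,0,0,0,0,1]]' 80;python3 -m jog '[[0,0,0,0,0,0,1],[0,0,0,0,0,0,1],[0,0,0,0,0,0,1]]'
```

```text
time: 3.05
tool_pos: [499.4, -271.0, 49.8]
tcp_rot: [180.0, -0.0, -5.4]
ft_force: [-0.9, -0.2, 3.8]
finger_gap: 16.7
grip_force: 79.5
time: 3.35
tool_pos: [499.4, -271.0, 49.8]
tcp_rot: [180.0, -0.0, -5.4]
ft_force: [-2.2, -0.5, 4.8]
finger_gap: 16.3
grip_force: 79.5
```

```bash
python3 -m jog '[[0,0,0,0,0,-20,1],[0,0,0,0,0,-45,1],[0,0,0,0,0,-50,1],[0,0,0,0,0,-50,1],[0,0,0,0,0,-50,1]]';python3 -m jog '[[0,0,-6.3,0,0,-25,1],[0,0,-6.4,0,0,0,1],[0,0,0,6.2,-30,0,1],[0,0,0,6.2,-45,0,1],[0,0,0,6.2,-45,0,1]]';python3 -m jog '[[0,0,0,6.2,-45,0,1],[0,0,0,6.2,-45,0,1],[0,0,0,6.2,-45,0,1],[0,0,0,6.2,-45,0,1],[0,0,0,6.2,-45,0,1]]';python3 -m jog '[[0,0,0,0,-25,0,1],[0,0,0,0,-12.4,0,1],[0,0,0,0,0,0,1],[0,0,0,0,0,0,1],[0,0,0,0,0,0,1]]'; python3 - <<'E'
from bench import r
from h import *
print({k:np.round(v,2).tolist() for k,v in r.sense().items() if k in("tool_pos","tcp_rot","ft_force","time")})
ims=[]
for n,(x,y,w,h) in(("top",(150,110,100,120)),("scene",(270,130,100,120))):
    d=r.snapshot(n);np.savez(n+"1.npz",**d);c=d["pixels"][y:y+h,x:x+w,::-1]
    ims.append(cv2.resize(np.uint8((c/255.)**.6*255),(400,480),interpolation=cv2.INTER_CUBIC))
cv2.imwrite("pics/c1.png",np.hstack(ims))
E
```

```text
time: 3.85
tool_pos: [498.5, -270.4, 265.3]
tcp_rot: [-180.0, 0.1, -5.4]
ft_force: [1.2, -0.2, -1.2]
finger_gap: 16.6
grip_force: 78.6
time: 4.35
tool_pos: [501.7, -148.4, 288.2]
tcp_rot: [-179.9, 0.1, 7.2]
ft_force: [1.3, 1.2, -1.1]
finger_gap: 17.0
grip_force: 78.7
time: 4.85
tool_pos: [503.8, 79.5, 288.5]
tcp_rot: [-180.0, 0.1, 7.3]
ft_force: [0.7, -0.1, -2.0]
finger_gap: 16.4
grip_force: 78.7
time: 5.35
tool_pos: [499.9, 113.5, 289.1]
tcp_rot: [180.0, 0.0, 7.2]
ft_force: [0.1, -1.1, -1.6]
finger_gap: 16.5
grip_force: 78.8
{'time': 5.35, 'tool_pos': [499.9, 113.45, 289.08], 'tcp_rot': [179.97, 0.02, 7.21], 'ft_force': [0.12, -1.15, -1.62]}
```

View pics/c1.png

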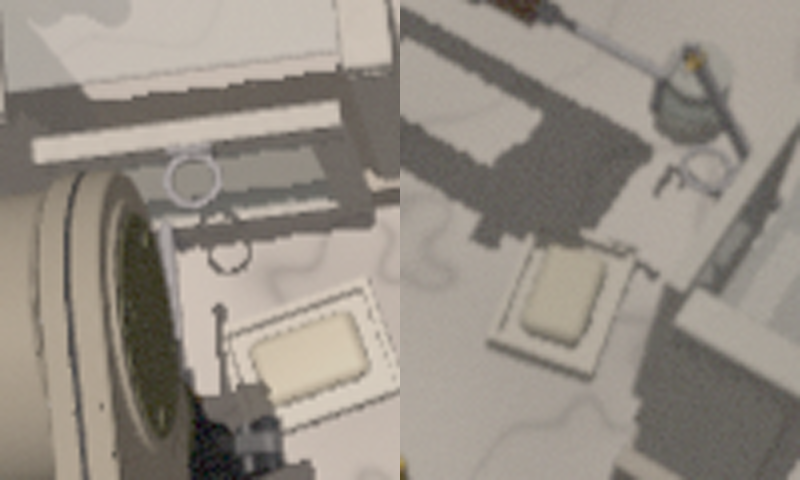

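The rod end shows in the top view at crop (163,222), which is full pixel (190.7,165.5). In the scene view it is near crop (655,70), and the ring is at full pixel (347,173). I'll compare these with predictions and take a wrist view.

```bash
python3 - <<'E'
from bench import r
from h import *
t=load("top1");s=load("scene1")
for n,p in(("rodend",(638.9,131.5,298)),("tip",(638.9,131.5,256)),("ring",(682.3,132.4,235))): print(n,proj(t,p).round(1),proj(s,p).round(1))
d=r.snapshot("wrist");np.savez("w1.npz",**d)
c=d["pixels"][0:250,175:375,::-1];cv2.imwrite("pics/w1.png",cv2.resize(c,(480,600),interpolation=cv2.INTER_CUBIC))
H=np.linalg.inv(d["hand_eye"]);R=cv2.Rodrigues(np.radians([0,0,7.25]))[0]@np.diag([1,-1,-1])
for n,p in(("tip",(638.9,131.5,256)),("rodend",(638.9,131.5,298)),("ring",(682.3,132.4,235))):
    q=H[:3,:3]@(R.T@(np.array(p)-[499.9,113.5,289]))+H[:3,3];print(n,((275.6+306.3*q[0]/-q[2]-175)*2.4).round(1),((205.66+306.3*q[1]/q[2])*2.4).round(1))
E
```

```text
rodend [191.  165.2] [335.9 148.9]
tip [195.2 170.1] [333.7 157.9]
ring [197.6 154.4] [346.  171.3]
tip 242.7 -80.5
rodend 243.2 -217.8
ring 263.8 -265.6
```

View pics/w1.png

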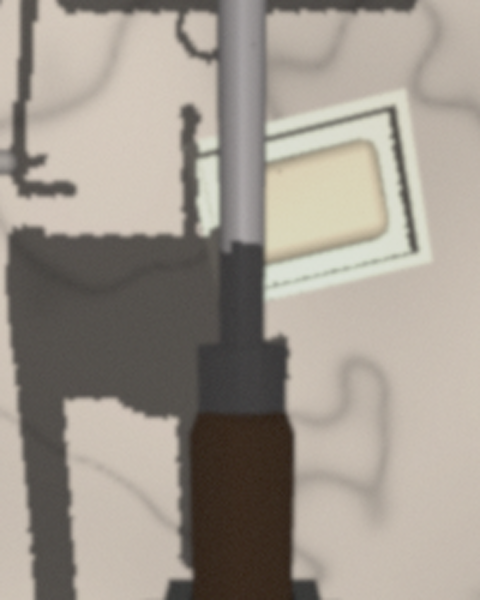

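The prediction (191,165.2) matches the observed rod end, and the rod is straight in the grip. Next I'll move over the ring.

```bash
python3 -m jog '[[0,0,0,20,2.2,0,1],[0,0,0,15,2.1,0,1],[0,0,0,7.9,0,0,1],[0,0,0,0,0,0,1],[0,0,0,0,0,0,1]]'; python3 - <<'E'
from bench import r
from h import *
S=r.sense();print({k:np.round(v,2).tolist() for k,v in S.items() if k in("tool_pos","tcp_rot","ft_force","time")})
p=S["tool_pos"];a=np.radians(7.25);tip=p+[140*np.cos(a),140*np.sin(a),9.2-42];print("tip",tip)
ims=[]
for n,(x,y,w,h) in(("top",(170,125,60,60)),("scene",(315,130,60,60))):
    d=r.snapshot(n);c=d["pixels"][y:y+h,x:x+w,::-1]
    print(n,"rodend",((proj(d,tip+[0,0,42])-[x,y])*6.67).round(),"tip",((proj(d,tip)-[x,y])*6.67).round())
    ims.append(cv2.resize(np.uint8((c/255.)**.6*255),(400,400),interpolation=cv2.INTER_CUBIC))
cv2.imwrite("pics/c2.png",np.hstack(ims))
E
```

```text
time: 6.0
tool_pos: [542.5, 115.8, 289.1]
tcp_rot: [-180.0, 0.0, 7.3]
ft_force: [-0.1, 0.2, -3.0]
finger_gap: 16.5
grip_force: 78.8
{'time': 6.0, 'tool_pos': [542.52, 115.75, 289.13], 'tcp_rot': [-180.0, 0.04, 7.28], 'ft_force': [-0.1, 0.24, -2.96]}
tip [681.40285409 133.42171564 256.33065169]
top rodend [139. 142.] tip [168. 180.]
scene rodend [233. 186.] tip [215. 244.]
```

View pics/c2.png

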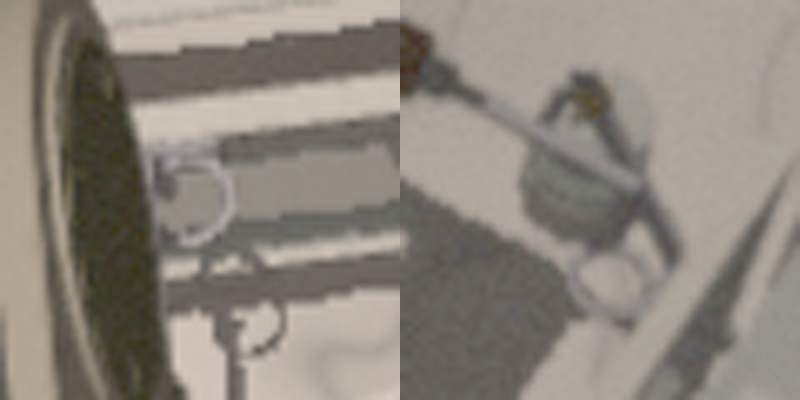

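The prong tip lies over the ring in both views (top tip about (165,185), ring centre about (188,198) in the crop; scene ring (212,283)). The offsets agree with projection, apart from about 1.5 mm in y, so I'll correct that and descend.

```bash
python3 -m jog '[[0,0,0,0.5,1.5,8,1],[0,0,0,0,0,5,1],[0,0,0,0,0,5,1],[0,0,0,0,0,4,1],[0,0,0,0,0,0,1]]';python3 -m jog '[[0,0,0,0,0,4,1],[0,0,0,0,0,3,1],[0,0,0,0,0,0,1]]'
```

```text
time: 6.6
tool_pos: [543.0, 114.5, 266.2]
tcp_rot: [-180.0, 0.1, 7.3]
ft_force: [0.1, 0.4, -2.0]
finger_gap: 16.4
grip_force: 78.8
time: 6.9
tool_pos: [543.3, 114.5, 259.7]
tcp_rot: [-180.0, 0.0, 7.3]
ft_force: [-0.3, 0.4, -1.7]
finger_gap: 16.3
grip_force: 78.8
```

```bash
python3 -m jog '[[0,0,0,0,0,4,1],[0,0,0,0,0,4,1],[0,0,0,0,0,2,1],[0,0,0,0,0,0,1]]';python3 - <<'E'
from bench import r
from h import *
ims=[]
for n,(x,y,w,h) in(("top",(170,125,60,60)),("scene",(315,130,60,60))):
    d=r.snapshot(n);c=d["pixels"][y:y+h,x:x+w,::-1]
    ims.append(cv2.resize(np.uint8((c/255.)**.6*255),(400,400),interpolation=cv2.INTER_CUBIC))
cv2.imwrite("pics/c3.png",np.hstack(ims))
# ring arc in casing axes: steps of theta
for th in np.arange(0,.8,.08): print(round(th,2),round(27-27*np.cos(th)-180*np.sin(th),1),round(180*np.cos(th)-27*np.sin(th)-180,1))
E
```

```text
time: 7.3
tool_pos: [543.2, 114.5, 249.7]
tcp_rot: [-180.0, 0.1, 7.3]
ft_force: [-0.5, -0.8, -1.1]
finger_gap: 16.7
grip_force: 78.8
0.0 0.0 0.0
0.08 -14.3 -2.7
0.16 -28.3 -6.6
0.24 -42.0 -11.6
0.32 -55.3 -17.6
0.4 -68.0 -24.7
0.48 -80.1 -32.8
0.56 -91.5 -41.8
0.64 -102.2 -51.7
0.72 -112.0 -62.5
```

View pics/c3.png

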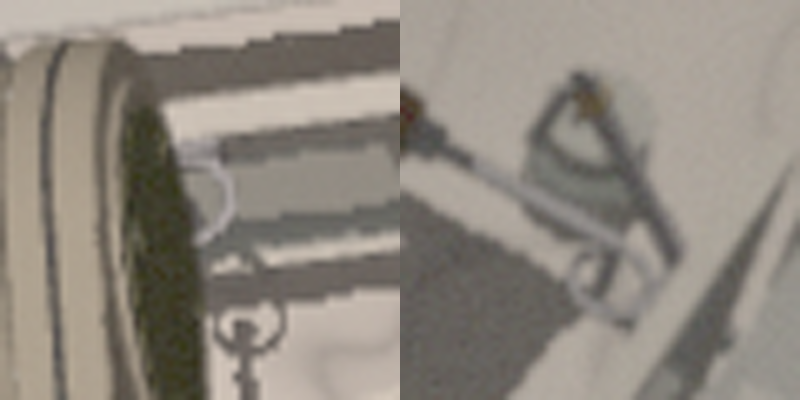

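The scene view shows the prong inside the ring (ring about (610,285), prong down through it), and the shadow agrees. I'll take up the slack and start pulling along the arc.

```bash
python3 -m jog '[[0,0,0,-4,0,0,1],[0,0,0,-3,0,0,1],[0,0,0,-2,0,0,1],[0,0,0,-1,0,0.2,1],[0,0,0,0,0,0,1]]';python3 -m jog '[[0,0,0,-2.8,0,0.5,1],[0,0,0,-2.8,0,0.5,1],[0,0,0,-2.8,0,0.5,1],[0,0,0,-2.8,0,0.6,1],[0,0,0,-2.8,0,0.7,1]]'
```

```text
time: 7.9
tool_pos: [533.6, 113.2, 250.2]
tcp_rot: [180.0, -0.0, 7.3]
ft_force: [1.6, -0.2, -2.2]
finger_gap: 16.9
grip_force: 78.7
time: 8.4
tool_pos: [519.5, 111.5, 247.2]
tcp_rot: [180.0, 0.0, 7.3]
ft_force: [1.0, -0.7, -2.4]
finger_gap: 16.1
grip_force: 78.7
```

```bash
python3 -m jog '[[0,0,0,-2.8,0,0.7,1],[0,0,0,-2.8,0,0.8,1],[0,0,0,-2.8,0,0.8,1],[0,0,0,-2.8,0,0.9,1],[0,0,0,-2.8,0,1,1]]';python3 -m jog '[[0,0,0,-2.8,0,1,1],[0,0,0,-2.8,0,1,1],[0,0,0,-2.8,0,1.1,1],[0,0,0,-2.8,0,1.1,1],[0,0,0,-2.8,0,1.1,1]]'
```

```text
time: 8.9
tool_pos: [505.6, 109.7, 243.0]
tcp_rot: [-180.0, -0.0, 7.3]
ft_force: [3.5, -0.9, -2.7]
finger_gap: 16.5
grip_force: 78.6
time: 9.4
tool_pos: [491.7, 107.9, 237.7]
tcp_rot: [180.0, -0.0, 7.3]
ft_force: [2.2, -0.3, -3.0]
finger_gap: 16.8
grip_force: 78.6
```

```bash
python3 -m jog '[[0,0,0,-2,0,0.8,1],[0,0,0,-2,0,0.8,1],[0,0,0,-1.5,0,0.7,1],[0,0,0,-1.2,0,0.5,1],[0,0,0,-1.2,0,0.6,1]]'
```

```text
time: 9.9
tool_pos: [484.1, 107.0, 234.4]
tcp_rot: [-180.0, -0.0, 7.3]
ft_force: [2.4, -0.3, -2.6]
finger_gap: 16.4
grip_force: 78.6
```

```bash
python3 -m jog '[[0,0,0,-1.1,0,0.55,1],[0,0,0,-1.1,0,0.55,1],[0,0,0,-1.1,0,0.55,1],[0,0,0,-1.1,0,0.55,1]]'
```

```text
time: 10.3
tool_pos: [479.7, 106.4, 232.2]
tcp_rot: [180.0, -0.0, 7.3]
ft_force: [2.8, 0.5, -2.3]
finger_gap: 16.2
grip_force: 78.6
```

```bash
python3 -m jog '[[0,0,0,-1.1,0,0.6,1],[0,0,0,-1.1,0,0.6,1],[0,0,0,-1.1,0,0.6,1],[0,0,0,-1.1,0,0.6,1]]'
```

```text
time: 10.7
tool_pos: [475.3, 105.8, 229.7]
tcp_rot: [180.0, 0.0, 7.3]
ft_force: [2.9, 0.4, -2.9]
finger_gap: 16.6
grip_force: 78.6
```

```bash
python3 -m jog '[[0,0,0,-1.1,0,0.6,1],[0,0,0,-1.1,0,0.6,1],[0,0,0,-1.1,0,0.6,1],[0,0,0,-1.1,0,0.6,1]]'
```

```text
time: 11.1
tool_pos: [470.9, 105.3, 227.4]
tcp_rot: [-180.0, -0.0, 7.3]
ft_force: [1.7, -0.4, -2.4]
finger_gap: 16.3
grip_force: 78.6
```

```bash
python3 -m jog '[[0,0,0,-1,0,0.6,1],[0,0,0,-1,0,0.65,1],[0,0,0,-1,0,0.6,1],[0,0,0,-1,0,0.65,1],[0,0,0,-1,0,0.6,1]]'
```

```text
time: 11.6
tool_pos: [466.0, 104.6, 224.2]
tcp_rot: [180.0, -0.0, 7.3]
ft_force: [3.7, -0.9, -4.4]
finger_gap: 16.5
grip_force: 78.6
```

```bash
python3 -m jog '[[0,0,0,-1,0,0.65,1],[0,0,0,-1,0,0.65,1],[0,0,0,-1,0,0.65,1],[0,0,0,-1,0,0.65,1]]'
```

```text
time: 12.0
tool_pos: [462.0, 104.1, 221.6]
tcp_rot: [180.0, -0.0, 7.3]
ft_force: [3.7, -0.5, -3.3]
finger_gap: 16.5
grip_force: 78.5
```

```bash
python3 -m jog '[[0,0,0,-1,0,0.7,1],[0,0,0,-1,0,0.7,1],[0,0,0,-1,0,0.7,1],[0,0,0,-1,0,0.7,1]]'
```

```text
time: 12.4
tool_pos: [458.1, 103.6, 218.8]
tcp_rot: [-180.0, -0.0, 7.3]
ft_force: [3.6, -0.4, -3.7]
finger_gap: 16.5
grip_force: 78.5
```

```bash
python3 -m jog '[[0,0,0,-1,0,0.7,1],[0,0,0,-1,0,0.75,1],[0,0,0,-1,0,0.7,1],[0,0,0,-1,0,0.75,1]]'
```

```text
time: 12.8
tool_pos: [454.1, 103.1, 215.9]
tcp_rot: [180.0, -0.0, 7.3]
ft_force: [4.5, -0.3, -4.3]
finger_gap: 16.3
grip_force: 78.5
```

```bash
python3 -m jog '[[0,0,0,-1,0,0.8,1],[0,0,0,-1,0,0.8,1],[0,0,0,-1,0,0.8,1],[0,0,0,-1,0,0.8,1]]'
```

```text
time: 13.2
tool_pos: [450.1, 102.6, 212.8]
tcp_rot: [-180.0, -0.0, 7.3]
ft_force: [3.5, -0.5, -3.4]
finger_gap: 16.5
grip_force: 78.5
```

```bash
python3 -m jog '[[0,0,0,-1,0,0.85,1],[0,0,0,-1,0,0.85,1],[0,0,0,-1,0,0.85,1],[0,0,0,-1,0,0.85,1]]'
```

```text
time: 13.6
tool_pos: [446.2, 102.1, 209.3]
tcp_rot: [-180.0, -0.0, 7.3]
ft_force: [3.6, -0.7, -3.6]
finger_gap: 16.6
grip_force: 78.4
```

```bash
python3 -m jog '[[0,0,0,-1,0,0.9,1],[0,0,0,-1,0,0.9,1],[0,0,0,-1,0,0.9,1],[0,0,0,-1,0,0.9,1]]'
```

```text
time: 14.0
tool_pos: [443.1, 101.6, 206.0]
tcp_rot: [180.0, -0.1, 7.3]
ft_force: [10.2, 0.1, -5.9]
finger_gap: 16.7
grip_force: 78.2
```

```bash
python3 -m jog '[[0,0,0,-0.5,0,0.45,1],[0,0,0,0,0,0,1]]'
```

```text
time: 14.2
tool_pos: [442.8, 101.6, 205.7]
tcp_rot: [-180.0, -0.2, 7.3]
ft_force: [10.1, -0.8, -5.8]
finger_gap: 16.4
grip_force: 78.2
```

```bash
python3 -m jog '[[0,0,0,0,0,1.5,1],[0,0,0,0,0,1.5,1],[0,0,0,0,0,0,1]]'
```

```text
time: 14.5
tool_pos: [442.5, 101.6, 203.1]
tcp_rot: [180.0, -0.1, 7.3]
ft_force: [5.6, -0.2, -1.3]
finger_gap: 16.5
grip_force: 78.9
```

```bash
python3 -m jog '[[0,0,0,-0.5,0,0.7,1],[0,0,0,-0.5,0,0.7,1],[0,0,0,0,0,0,1]]'
```

```text
time: 14.8
tool_pos: [442.1, 101.5, 202.1]
tcp_rot: [180.0, -0.2, 7.3]
ft_force: [7.8, 0.2, 0.4]
finger_gap: 16.6
grip_force: 79.0
```

```bash
python3 -m jog '[[0,0,0,-0.5,0,0.4,1],[0,0,0,-0.3,0,0.2,1],[0,0,0,0,0,0,1]]'
```

```text
time: 15.1
tool_pos: [440.2, 101.3, 200.8]
tcp_rot: [180.0, -0.0, 7.3]
ft_force: [2.2, -1.4, -0.6]
finger_gap: 16.4
grip_force: 78.9
```

It snapped over. I'll continue gently to the stop.

```bash
python3 -m jog '[[0,0,0,-0.7,0,0.6,1],[0,0,0,-0.7,0,0.6,1],[0,0,0,0,0,0,1]]'
```

```text
time: 15.4
tool_pos: [438.0, 101.2, 198.7]
tcp_rot: [-180.0, 0.1, 7.3]
ft_force: [1.9, 0.2, -2.9]
finger_gap: 16.7
grip_force: 78.7
```

```bash
python3 -m jog '[[0,0,0,-0.7,0,0.6,1],[0,0,0,-0.7,0,0.6,1],[0,0,0,0,0,0,1]]'
```

```text
time: 15.7
tool_pos: [437.2, 101.0, 197.8]
tcp_rot: [-180.0, -0.0, 7.3]
ft_force: [3.4, 1.4, -3.1]
finger_gap: 16.6
grip_force: 78.6
```

```bash
python3 -m jog '[[0,0,0,-0.6,0,0.6,1],[0,0,0,-0.6,0,0.6,1],[0,0,0,0,0,0,1]]'
```

```text
time: 16.0
tool_pos: [436.8, 100.9, 197.1]
tcp_rot: [-180.0, -0.1, 7.3]
ft_force: [6.1, 1.2, -3.0]
finger_gap: 16.0
grip_force: 78.6
```

```bash
python3 -m jog '[[0,0,0,-0.5,0,0.5,1],[0,0,0,0,0,0,1]]'
```

```text
time: 16.2
tool_pos: [436.6, 100.9, 196.8]
tcp_rot: [-180.0, -0.2, 7.3]
ft_force: [6.7, 1.5, -2.3]
finger_gap: 16.2
grip_force: 78.6
```

```bash
python3 -m jog '[[0,0,0,-0.5,0,0.5,1],[0,0,0,-0.2,0,0.2,1],[0,0,0,0,0,0,1]]'
```

```text
time: 16.5
tool_pos: [436.4, 100.9, 196.4]
tcp_rot: [-180.0, -0.2, 7.3]
ft_force: [8.7, 2.5, -2.7]
finger_gap: 16.6
grip_force: 78.6
```

```bash
python3 -m jog '[[0,0,0,1,0,-0.5,1],[0,0,0,1,0,-0.5,1],[0,0,0,1,0,0,1],[0,0,0,0,0,0,1]]'; python3 -m jog '[[0,0,0,1,0,0,1],[0,0,0,1,0,0,1],[0,0,0,1,0,0,1],[0,0,0,0,0,0,1]]'
```

```text
time: 16.9
tool_pos: [437.5, 100.9, 196.4]
tcp_rot: [180.0, 0.0, 7.3]
ft_force: [1.2, -0.3, -1.1]
finger_gap: 16.5
grip_force: 78.9
time: 17.3
tool_pos: [440.6, 101.4, 196.3]
tcp_rot: [-180.0, 0.0, 7.3]
ft_force: [0.3, 0.4, -1.1]
finger_gap: 16.3
grip_force: 78.8
```

```bash
python3 -m jog '[[0,0,0,1,0,-2,1],[0,0,0,0,0,-3,1],[0,0,0,0,0,-3,1],[0,0,0,0,0,0,1]]'
```

```text
time: 17.7
tool_pos: [442.1, 101.5, 205.3]
tcp_rot: [180.0, -0.1, 7.3]
ft_force: [0.7, -0.3, -1.3]
finger_gap: 16.7
grip_force: 78.8
```

```bash
python3 -m jog '[[0,0,0,0,0,-4,1],[0,0,0,0,0,-4,1],[0,0,0,0,0,-4,1],[0,0,0,0,0,0,1]]'; python3 -m jog '[[0,0,0,0,0,-5,1],[0,0,0,0,0,-8,1],[0,0,0,0,0,-10,1],[0,0,0,0,0,-10,1],[0,0,0,0,0,0,1]]'
```

```text
time: 18.1
tool_pos: [442.2, 101.6, 217.5]
tcp_rot: [180.0, -0.1, 7.3]
ft_force: [0.1, 0.5, -1.1]
finger_gap: 16.3
grip_force: 78.8
time: 18.6
tool_pos: [442.9, 101.6, 252.0]
tcp_rot: [180.0, -0.2, 7.3]
ft_force: [-0.3, 0.1, -1.0]
finger_gap: 16.4
grip_force: 78.8
```

```bash
python3 -m jog '[[0,0,0,0,0,-20,1],[0,0,0,0,0,-18,1],[0,0,0,1,30,0,1],[0,0,0,1,43,0,1],[0,0,0,1,43,0,1]]';python3 -m jog '[[0,0,0,1,43,0,1],[0,0,0,1,43,0,1],[0,0,0,1,43,0,1],[0,0,0,1,43,0,1],[0,0,0,1,43,0,1]]';python3 -m jog '[[0,0,0,1.2,30,0,1],[0,0,6.3,0,15.9,0,1],[0,0,6.3,0,0,0,1],[0,0,0,0,0,0,1],[0,0,0,0,0,0,1]]'; python3 - <<'E'
from bench import r
from h import *
print({k:np.round(v,2).tolist() for k,v in r.sense().items() if k in("tool_pos","tcp_rot","ft_force","time")})
ims=[]
for n,(x,y,w,h) in(("scene",(280,100,140,140)),("top",(90,90,180,120)),("wrist",(175,0,200,300))):
    d=r.snapshot(n);np.savez(n+"2.npz",**d);c=d["pixels"][y:y+h,x:x+w,::-1]
    H=400;ims.append(cv2.resize(np.uint8((c/255.)**.6*255),(H if n=="scene" else 400 if n=="top" else 0 or 266 if n=="wrist" else H,H if n!="top" else 267)))
print([i.shape for i in ims])
W=np.zeros((600,800,3),np.uint8);W[:400,:400]=ims[0];W[:400,400:666]=ims[2];W=W.copy();np.save("top2crop.npy",ims[1])
W[400:600,:300]=cv2.resize(ims[1],(300,200));cv2.imwrite("pics/c4.png",W)
E
```

```text
time: 19.1
tool_pos: [459.6, -14.0, 287.8]
tcp_rot: [180.0, -0.0, 7.4]
ft_force: [0.3, -0.7, -1.3]
finger_gap: 16.5
grip_force: 78.8
time: 19.6
tool_pos: [491.7, -227.7, 287.5]
tcp_rot: [-180.0, -0.0, 7.3]
ft_force: [-0.0, 0.3, -1.3]
finger_gap: 16.5
grip_force: 78.8
time: 20.1
tool_pos: [498.7, -271.0, 287.3]
tcp_rot: [-180.0, 0.0, -5.1]
ft_force: [0.2, -0.8, -1.6]
finger_gap: 16.2
grip_force: 78.8
{'time': 20.1, 'tool_pos': [498.75, -270.99, 287.34], 'tcp_rot': [-179.98, 0.02, -5.11], 'ft_force': [0.24, -0.8, -1.56]}
[(400, 400, 3), (267, 400, 3), (400, 266, 3)]
```

View pics/c4.png

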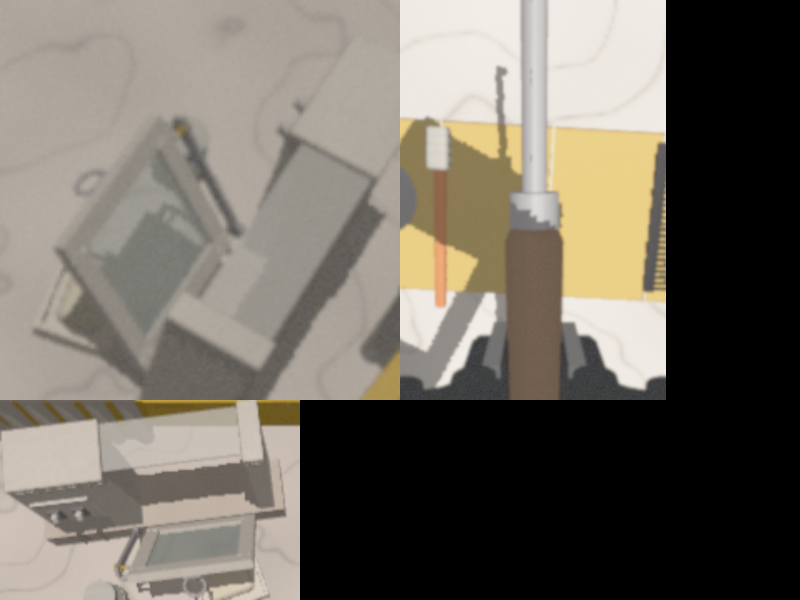

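The sash stands open by itself with its ring free (scene crop about (90,185)). In the wrist view the ferrule and handle rows are unchanged, so the pole hasn't slipped. Now I'll lower it.

```bash
python3 -m jog '[[0,0,0.2,0.6,0,45,1],[0,0,0,0,0,45,1],[0,0,0,0,0,45,1],[0,0,0,0,0,45,1],[0,0,0,0,0,30,1]]';python3 -m jog '[[0,0,0,0,0,12,1],[0,0,0,0,0,5,1],[0,0,0,0,0,4,1],[0,0,0,0,0,2,1],[0,0,0,0,0,0,1]]'
```

```text
time: 20.75
tool_pos: [497.8, -269.7, 74.0]
tcp_rot: [-179.9, 0.2, -5.4]
ft_force: [0.0, -0.5, -1.7]
finger_gap: 16.6
grip_force: 78.9
time: 21.25
tool_pos: [500.4, -271.8, 56.0]
tcp_rot: [179.9, -0.1, -5.5]
ft_force: [0.4, 1.1, -1.8]
finger_gap: 16.6
grip_force: 78.9
```

```bash
python3 -m jog '[[0,0,0,-0.5,0,2,1],[0,0,0,0,0,1.5,1],[0,0,0,0,0,1,1],[0,0,0,0,0,0,1],[0,0,0,0,0,0,1]]';python3 -m jog '[[0,0,0,0,0,0.6,1],[0,0,0,0,0,0.5,1],[0,0,0,0,0,0,1]]'
```

```text
time: 21.75
tool_pos: [498.8, -271.2, 50.0]
tcp_rot: [-180.0, 0.0, -5.5]
ft_force: [0.8, -0.8, -2.2]
finger_gap: 16.6
grip_force: 78.9
time: 22.05
tool_pos: [499.0, -271.2, 49.8]
tcp_rot: [180.0, -0.0, -5.5]
ft_force: [-4.1, 1.4, 5.5]
finger_gap: 16.5
grip_force: 80.1
```

Contact is made at the original height. I'll release slowly, then retreat upward.

```bash
python3 -m jog '[[0,0,0,0,0,0,0.5],[0,0,0,0,0,0,0.2],[0,0,0,0,0,0,0],[0,0,0,0,0,0,-0.2],[0,0,0,0,0,0,-0.2]]' 20;python3 -m jog '[[0,0,0,0,0,-5,-0.2],[0,0,0,0,0,-15,-0.2],[0,0,0,0,0,-40,-0.2],[0,0,0,0,0,-45,-0.2],[0,0,0,0,0,-45,-0.2]]';python3 -m jog '[[0,0,0,0,0,-30,-0.2],[0,0,0,0,0,0,-0.2],[0,0,0,0,0,0,-0.2],[0,0,0,0,0,0,-0.2],[0,0,0,0,0,0,-0.2]]'; python3 - <<'E'
from bench import r
from h import *
S=r.sense();d=r.snapshot("wrist")
H=d["hand_eye"];p=S["tool_pos"];print(p,S["tcp_rot"],S["ft_force"])
h=cv2.cvtColor(d["pixels"],cv2.COLOR_RGB2HSV);m=cv2.inRange(h,(4,80,30),(16,255,140));z=np.zeros_like(m);z[90:330,235:320]=m[90:330,235:320]
k,l,st,ce=cv2.connectedComponentsWithStats(z);i=1+np.argmax(st[1:,4]);ys,xs=np.nonzero(l==i);rc=cv2.minAreaRect(np.c_[xs,ys].astype(np.float32));print(st[i],rc)
for u,v in cv2.boxPoints(rc):
    q=np.array([(u-d["cx"])/d["fx"],-(v-d["cy"])/d["fy"],-1]);e=H[:3,:3]@q;c=H[:3,3];print((c+e*((p[2]-73)-c[2])/e[2]).round(1))
cv2.imwrite("pics/w3.png",d["pixels"][:,:,::-1])
# change between start and now in scene view, outside the arm/sash
a=load("scene0");b=r.snapshot("scene");D=cv2.absdiff(a["pixels"],b["pixels"]).max(2);k,l,st,ce=cv2.connectedComponentsWithStats(cv2.morphologyEx((D>35).astype(np.uint8),cv2.MORPH_OPEN,np.ones((3,3))));print(st[1:][st[1:,4]>15].tolist())
E
```

```text
time: 22.55
tool_pos: [498.9, -271.1, 48.9]
tcp_rot: [-180.0, 0.0, -5.5]
ft_force: [0.0, 0.2, 0.2]
finger_gap: 51.1
grip_force: 0.0
time: 23.05
tool_pos: [498.7, -271.0, 201.8]
tcp_rot: [180.0, -0.0, -5.5]
ft_force: [1.8, -0.4, 0.6]
finger_gap: 51.5
grip_force: 0.0
time: 23.55
tool_pos: [498.1, -270.6, 227.3]
tcp_rot: [-179.9, 0.1, -5.5]
ft_force: [0.1, 1.1, -0.6]
finger_gap: 51.4
grip_force: 0.0
[ 498.08876229 -270.63056625  227.2973595 ] [-1.79920290e+02  1.45828127e-01 -5.49678796e+00] [ 0.06191743  1.06698575 -0.59620358]
[ 268  143   18  155 1311] ((276.5, 220.0), (154.0, 17.0), 90.0)
[ 46.9  -7.7 154.3]
[ 46.9   8.6 154.3]
[-118.9   10.   154.3]
[-118.9   -8.7  154.3]
[[0, 0, 33, 48, 840], [79, 0, 66, 39, 1860], [154, 0, 11, 15, 110], [185, 0, 16, 41, 220], [144, 35, 39, 127, 1766], [102, 37, 46, 19, 565], [85, 49, 9, 48, 208], [91, 51, 9, 42, 187], [168, 61, 35, 36, 911], [68, 82, 83, 211, 4612], [185, 91, 57, 30, 1182], [95, 100, 3, 6, 18], [218, 123, 16, 25, 262], [100, 137, 3, 7, 21], [152, 150, 97, 126, 5845], [343, 160, 5, 6, 27], [361, 163, 9, 14, 64], [344, 170, 4, 5, 17], [356, 170, 4, 5, 18], [303, 175, 47, 59, 1033], [355, 181, 7, 6, 35], [348, 196, 4, 5, 16], [0, 204, 34, 64, 956], [329, 214, 7, 14, 52], [238, 231, 5, 6, 25], [46, 264, 15, 18, 128], [23, 273, 13, 10, 95]]
```

The pole is back in its original spot, lying flat and aligned, and the sash is open. Handing in.

```bash
python3 -c "
from bench import r
print(r.hand_in())"
```

```text
the job is handed in; nothing more can be done
None
```

The fan light was drawn down past its keeper to the stop and stays open by itself; the pole is back flat on the ledge in its original place, and I handed the job in at about 24 s (the hand-in returned no verdict).

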